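# Offer up a carved plaque over its glued recess

## Task

The contact glue in the panel's recess has to air before the carved plaque may touch it. First start the bench timer by pressing its red button fully down and letting it come back up; then pick up the plaque, carry it over the row of upright chisels and finish holding it still in the gripper, level, centred and lined up with the recess lengthwise (either way round), about one centimetre above the panel's face. Do not put it down or let go, never let it touch the panel, do not bump the chisels, and leave the mallet, jar and brush where they are.

Things in the scene. Friction and masses are not known exactly. Their poses are not given: they have to be found in the camera images.
- start (a joint): the timer's red push button: 0 = up, 0.006 m = fully down; a spring pushes it back, fully down takes about 5 N straight down
- start_top (a point): centre of the top face of the red button (28 mm across, free room above it) on top of a grey bench timer (80 x 90 mm box, 35 mm high, fixed to the bench) that has a white dial beside the button; the timer stands nearest the robot, between the panel and the mat, just short of the chisel rack; z is up
- plaque: pale wooden plaque to be carried, a loose rectangular block 100 mm (its x) x 50 mm (its y) x 18 mm (its z), 50 to 120 g, with a rosette and leaves carved in low relief on top (up to 7 mm higher, decoration in the middle; the sides are plain and flat). Origin: centre of its underside. Lies flat on the green rubber mat. Grasp it from above across its 50 mm width
- mat: green rubber mat fixed to the bench, 160 (x) x 120 (y) x 8 mm high, under the plaque; origin: centre of its underside, on the bench. Mat and panel may be on either side of the chisel rack
- panel: dark wooden panel fixed to the bench, 180 (x) x 160 (y) mm, face 24 mm above the bench; a moulding 10 mm wide and 10 mm higher than the face runs round its edge; two thin steel nails stand 33 mm above the face in two corners on one diagonal (70 mm along x and 60 mm along y from the centre, both plus or both minus). Origin: centre of its underside, on the bench
- recess (a point): centre of the mouth of the panel's rectangular recess, level with the panel's face (24 mm above the bench). The recess is 104 mm along the panel's x, 54 mm along its y and 10 mm deep, with a pale floor; axes as the panel's
- rack: loose wooden block 240 mm (its x) x 50 mm (its y) x 32 mm with six chisels standing in a row along its x, handles up, the tallest reaching 128 mm above the bench, handles up to 24 mm thick; stands between mat and panel, its x pointing roughly away from the robot. Origin: centre of its underside
- mallet: turned wooden carver's mallet standing on its head, 76 mm across, 168 mm tall, at the right side; origin: centre of its underside
- jar: amber jar with black cap, 66 mm across, 85 mm tall, at the left side; origin: centre of its underside
- brush: flat hand brush, 180 mm long, under 30 mm high, lying crosswise at the far side beyond the rack; origin: underside, near its middle
Things that resemble listed ones, but are neither listed nor needed, are in the scene too. What is shaped like the plaque but pink is not meant.

How it is judged:
On the way, in this order (a step that is already met when the one before it is completed fails the run):
1. the timer's button is pressed fully down while the plaque still lies on the mat (value of joint start above 0.005 m and distance of plaque from where it was at the start of the episode below 0.03 m), for 0.05 s.
2. the button is let go and comes back up (value of joint start below 0.001 m), for 0.05 s.
3. the plaque passes above the row of chisels (z of plaque in the frame of rack above 0.11 m and y of plaque in the frame of rack between -0.05 and 0.05 m).
At the end, for the whole second after the job is handed in: The gripper holds the plaque still (under 20 mm/s), its underside 3 to 20 mm above the panel's face, its centre within 7 mm of the recess's centre, its length within 0.12 rad of the recess's length, level within 0.1 rad, held by the fingers alone and not touching the panel; the button is up (horizontal distance between plaque and recess below 0.007 m and z of plaque in the frame of recess between 0.003 and 0.02 m and angle between the x axis of plaque and the x axis of panel, either way round below 0.12 rad and angle between plaque's own z axis and vertical below 0.1 rad and linear speed of plaque below 0.02 m/s and contact force between plaque and the fingers above 1 N and contact force between plaque and panel below 0.1 N and value of joint start below 0.001 m); the arm keeps its last pose, push and grip.
It fails at once if the plaque touches the panel (contact force between plaque and panel above 0.3 N).
It fails at once if the plaque or the arm bumps the chisels or their rack (contact force between any of plaque, the arm, the fingers and rack above 1 N or distance of rack from where it was at the start of the episode above 0.01 m).
It fails at once if mallet, jar or brush is moved (distance of any of mallet, jar, brush from where it was at the start of the episode above 0.02 m).
It also fails if it takes over 58 s, if anything falls off the work surface, if the arm or the gripper's body presses on something with over 40 N, if the wrist force passes 120 N, or if a joint passes its speed limit or range.

## Robot

A 7-joint arm with a two-finger parallel gripper is mounted at the origin on the work surface. World frame = base frame: x ahead of the robot, y to its left, z up, the work surface at z = 0. Lengths are in m, angles in rad, forces in N, time in s.
With the tool pointing down it reaches from about 0.425 to 0.875 m from the base axis. Payload 4.7 kg.
Tool frame: the origin (TCP) lies between the finger pads; the fingertips stand 14 mm ahead of it and the grasp point (between the pads) lies 5 mm behind it; z points along the fingers, y is the line along which they close (so a half turn about z gives the same grasp; the last joint's range is limited). The gripper opens to 87 mm and grips with 3 to 60 N. Pads are 19 mm wide; open, the fingers measure 117 mm over their backs; the gripper's body (75 mm by 190 mm) begins 51 mm behind the grasp point.
Start: joints at [1.13, 0.321, -0.07, 1.45, 0.023, 1.371, -0.057], TCP at [0.286, -0.584, 0.237] pointing down, gripper open.
Joint ranges: [-2.86, 2.86], [-0.3, 2.09], [-1.38, 1.24], [0.06, 2.45], [-1.56, 4.7], [0.09, 2.05], [-2.69, 2.69]. Speed limits (rad/s): [2.57, 2.57, 3.14, 3.14, 3.14, 3.14, 3.14].

## Interface

Orientations are given as a rotation vector (axis times angle).
In Python, from bench import ctrl gives the robot as it stands.
- The arm moves only by the tool step_arm, never from a script. Its argument "commands" is a list of rows, each an object with "travel": the shift along the tool's x, y, z in m, a list of three; "turn": the turn, a rotation vector about the tool's x, y, z in degrees, a list of three. A call has 1 to 5 rows; each row is the pose to reach, as a shift and turn from the pose commanded when the call began, along the tool's axes at that moment; what a row does not reach only later rows make up. A row lasts 1/10 s, in which the tool goes at most 50 mm and 8.59 degrees, less where a joint would pass 70% of its speed; a pose out of reach is approached as far as the arm can. A call with a gripper value outside its range is refused whole. "gripper" is the opening, from 0 (shut) to 1 (fully open), set as the call begins (left out, the last holds). The fingers move at their own pace and stop on an object; "force" is the grip in N (left out, the last holds). Time passes only in rows, so rows that repeat a pose let the fingers close. It gives the time, the measured TCP pose, the force, the opening and the grip force at its end, in the units of the state.
- ctrl.get_state(): the state, without advancing time (a new reading comes with each control period).
- ctrl.get_image(name): name is "side" or "top"; returns the picture (420x560x3 uint8, red, green, blue); there is no depth.
- ctrl.camera_model(name): a dict with "fx", "fy", "cx", "cy" (pixels), "R" (3x3) and "t" (3): a world point X has camera coordinates R X + t. Camera axes: x right, y down, z forward; pixel columns grow to the right and rows downward; lengths in m; the calibration is good to about 2 mm. A picture is of the moment at which its call begins. camera_model takes no time and is no camera call.
- ctrl.close_job(): hands the job in; it is judged then, once.
The state is a dict: "time": time; "joint_positions": joint angles; "qd": joint speeds; "joint_torque": joint torques, N m; "position": TCP position; "tool_rot": TCP orientation; "ft_force": force on the tool from outside, world axes, zero at the start; "torque": the same for the moment, N m; "grip_width": opening from 0.0 (shut) to 1.0 (fully open); "grip_force": force on a finger pad.
Only numpy, scipy, OpenCV 4.12 (cv2) and the standard library are available. Lean on these libraries where they do the work, as an engineer would, in place of code of your own. Each camera call takes 0.05 s, during which the arm holds its last target. There are 200 camera calls.

## Working session

There is one attempt and no reset: what is moved stays moved. The work goes in short steps, Python scripts to look and compute and a tool call to move; the robot and the scene stay as the last step left them, time stands still between calls to the robot, and variables do not carry over. Pictures are saved under pics/ and viewed, at most 10 in all, crops included, and the job is handed in when it is done.

Besides the shell and the picture viewer there is one more tool, called as a command line: name --argument value ..., lists and objects as JSON in quotes. step_arm: Moves the arm, as the interface text tells. Its arguments: {"type":"object","properties":{"commands":{"type":"array"},"gripper":{"type":"number"},"force":{"type":"number"}},"required":["commands"]}

```bash
mkdir -p pics
python3 - <<'E'
from bench import ctrl
import cv2
for n in("top","side"):
    cv2.imwrite(f"pics/{n}0.png",ctrl.get_image(n)[:,:,::-1]); print(n,ctrl.camera_model(n))
s=ctrl.get_state(); print(s)
E
```

```text
top {'fx': 394.29801649630224, 'fy': 394.29801649630224, 'cx': 275.02961615274074, 'cy': 211.98110131252574, 'R': array([[-9.05899659e-04, -9.99997433e-01,  2.07682965e-03],
       [-9.93428009e-01,  6.62240584e-04, -1.14456768e-01],
       [ 1.14455099e-01, -2.16686710e-03, -9.93426059e-01]]), 't': array([-0.00594952,  0.6221144 ,  1.06376742])}
side {'fx': 530.6820221933131, 'fy': 530.6820221933131, 'cx': 279.5281641442867, 'cy': 215.8156511529365, 'R': array([[-0.98897959, -0.14681232,  0.0191184 ],
       [-0.10916931,  0.63591218, -0.76400115],
       [ 0.10000716, -0.75766869, -0.64493157]]), 't': array([0.61276596, 0.11657599, 1.45658757])}
{'time': 0.1, 'joint_positions': array([ 1.13012512,  0.32176652, -0.07011945,  1.45152353,  0.02261182,
        1.37078933, -0.05690986]), 'qd': array([ 0.00131775, -0.00022905,  0.00128299, -0.00277831, -0.00014955,
        0.00165981,  0.00013172]), 'joint_torque': array([ 2.22898018e-05, -4.92571807e+01, -4.06126678e-01, -3.13400352e+01,
       -6.43235212e-02,  3.94687720e-02,  4.38653035e-05]), 'position': array([ 0.28529054, -0.58353858,  0.23557447]), 'tool_rot': array([-3.05911620e+00, -7.07925531e-01,  7.40555493e-04]), 'ft_force': array([-0.29733551,  0.08306911, -0.00528291]), 'torque': array([0.03335481, 0.00719701, 0.00592612]), 'grip_force': 0.0, 'grip_width': 1.0047653879141922}
```

View pics/top0.png

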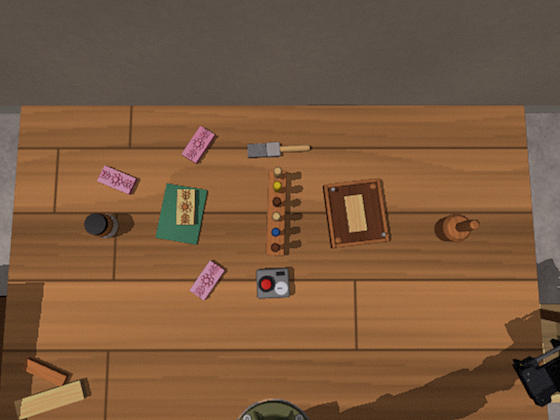

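View pics/side0.png

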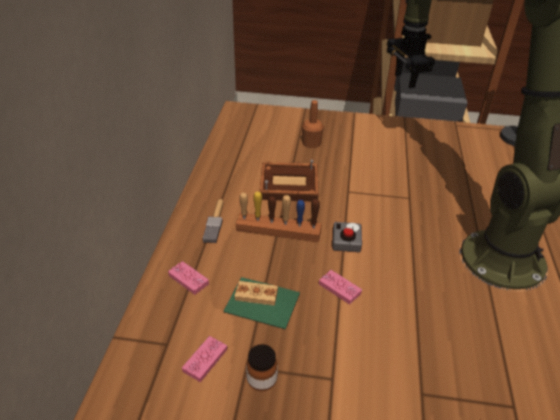

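The top view shows the timer's red button at (266,284). The pale plaque lies on the green mat at (187,207), and three pink plaques at (199,144), (117,180) and (207,280) are decoys because of their colour. The rack is at about (277,212) and the panel's recess at (357,213). I'll enlarge to confirm and measure.

```bash
cat > h.py <<'E'
import numpy as np, cv2
from bench import ctrl
def ray(n,px,z):
    m=ctrl.camera_model(n);R,t=m["R"],m["t"];C=-R.T@t
    px=np.atleast_2d(px).astype(float)
    d=np.c_[(px[:,0]-m["cx"])/m["fx"],(px[:,1]-m["cy"])/m["fy"],np.ones(len(px))]@R
    return C+d*((z-C[2])/d[:,2])[:,None]
def proj(n,X):
    m=ctrl.camera_model(n);c=np.atleast_2d(X)@m["R"].T+m["t"]
    return c[:,:2]/c[:,2:]*[m["fx"],m["fy"]]+[m["cx"],m["cy"]]
def biggest(mask):
    k,l,s,c=cv2.connectedComponentsWithStats(mask.astype(np.uint8))
    i=1+np.argmax(s[1:,4]);return np.argwhere(l==i)[:,::-1]
def rect(n,pts,z):
    w=ray(n,pts,z)[:,:2]*1000
    (c,s,a)=cv2.minAreaRect(w.astype(np.float32))
    ang=a if s[0]>s[1] else a+90
    return np.round(np.array(c),1),np.round(s,1),round((ang+90)%180-90,1),np.round(w.mean(0),1)
E
python3 - <<'E'
from h import *
im=cv2.imread("pics/top0.png")
a=cv2.resize(im[170:260,150:230],None,fx=5,fy=5,interpolation=cv2.INTER_CUBIC)
b=cv2.resize(im[170:260,318:398],None,fx=5,fy=5,interpolation=cv2.INTER_CUBIC)
cv2.imwrite("pics/crop0.png",np.hstack([a,b]))
hsv=cv2.cvtColor(im,cv2.COLOR_BGR2HSV).astype(int);H,S,V=hsv[...,0],hsv[...,1],hsv[...,2]
def win(m,x0,x1,y0,y1):
    o=np.zeros_like(m);o[y0:y1,x0:x1]=m[y0:y1,x0:x1];return o
print("plaque px hsv",hsv[192,180],"floor",hsv[213,357],"mat",hsv[230,170],"dark",hsv[235,350],"frame",hsv[183,340])
f=biggest(win((V>150),335,380,190,236));print("recess",rect("top",f,.014))
m=biggest((H>60)&(H<95)&(S>80)&(V<150));print("mat px",len(m),rect("top",m,.008))
hull=np.zeros(H.shape,np.uint8);cv2.fillConvexPoly(hull,cv2.convexHull(m.astype(np.int32)),1)
p=biggest(win((~((H>60)&(H<95)))&(V>60),170,200,183,228));print("plaque",rect("top",p,.026), p.min(0),p.max(0))
r=biggest(win((H<8)|(H>172),250,285,270,300)&(S>150)&(V>100));print("button",len(r),rect("top",r,.04))
fr=biggest(win((V<140),318,398,170,255));print("panel?",rect("top",fr,.03))
E
```

```text
plaque px hsv [ 20 113 191] floor [ 18 124 187] mat [ 73 108 116] dark [ 10 181  79] frame [ 12 165 142]
recess (array([ 622.1, -234.4]), array([103.8,  51.1]), 6.9, array([ 621.9, -234.5]))
mat px 1541 (array([621.7, 261.4]), array([117.8, 157. ]), -9.6, array([611.6, 266.9]))
plaque (array([639.2, 247.2]), array([100.5,  50.8]), 1.3, array([638.8, 246.9])) [176 189] [194 224]
button 88 (array([424.5,  19.7]), array([26.8, 24.5]), 0.0, array([424.7,  19.4]))
panel? (array([ 612.5, -237.1]), array([223.3, 214.1]), 89.9, array([ 599.3, -237.3]))
```

View pics/crop0.png

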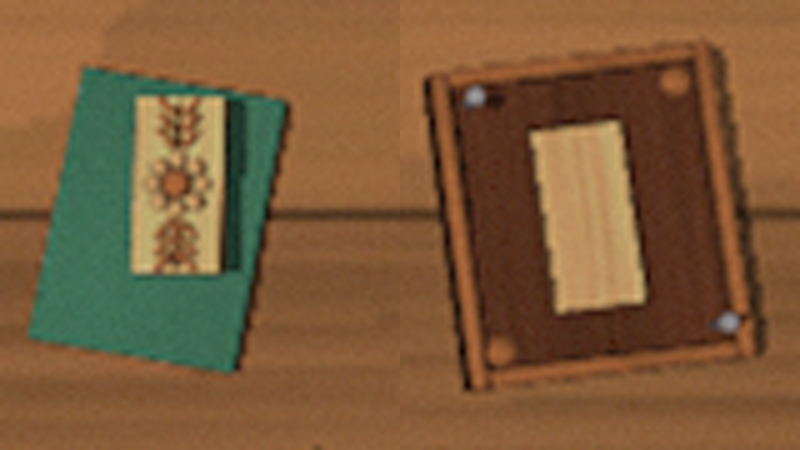

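The crop shows the patterned pale plaque on the mat, lying straight along x, and the pale recess floor in the panel, rotated by about 7°. Both measured sizes match (100.5x50.8 and 103.8x51.1 mm). Next I'll check the nails, the button height and the rack clearance, and plan the first move.

```bash
cat >> h.py <<'E'
from scipy.spatial.transform import Rotation as Ro
def go(p,yaw):
    "tool-axes travel (mm) and turn (deg) to world p (m), tool down, tool x at yaw deg"
    s=ctrl.get_state();R=Ro.from_rotvec(s["tool_rot"])
    T=Ro.from_euler("z",yaw,degrees=True)*Ro.from_euler("x",180,degrees=True)
    print("t",round(s["time"],2),"pos",np.round(s["position"]*1000,1),"F",np.round(s["ft_force"],1),"w",round(s["grip_width"],3),"gf",round(s["grip_force"],1))
    print(" travel mm",np.round(R.inv().apply(np.array(p)-s["position"])*1000,1),"turn",np.round((R.inv()*T).as_rotvec(degrees=True),1))
E
python3 - <<'E'
from h import *
n=ray("top",[[318+76/5,170+96/5],[318+328/5,170+322/5]],.057)*1000;n=n[:,:2]
d=n[0]-n[1];print("nails",n.round(1),"mid",n.mean(0).round(1),"diag",np.hypot(*d).round(1),"yaw",(np.degrees(np.arctan2(d[1],d[0]))-np.degrees(np.arctan2(60,70))).round(1))
im=cv2.imread("pics/side0.png").astype(int);m=np.zeros(im.shape[:2],bool)
m[220:245,335:362]=((im[...,2]>130)&(im[...,1]<70))[220:245,335:362]
b=biggest(m);c=b.mean(0);print("btn side px",c,b.min(0),b.max(0))
for z in(.035,.04,.045,.05):print(z,ray("top",[[266,284]],z)[0,:2].round(4),ray("side",[c],z)[0,:2].round(4))
print("rack ends",ray("top",[[277,255],[277,170],[268,250],[286,250]],.03)[:,:2].round(3),"jar",ray("top",[[98,224]],.085)[0].round(3))
go([.42,-.4,.24],1)
E
```

```text
nails [[ 682.7 -166.6]
 [ 558.1 -301.4]] mid [ 620.4 -234. ] diag 183.5 yaw 6.7
btn side px [348.09302326 231.30232558] [344 229] [352 234]
0.035 [0.4241 0.0184] [ 4.274e-01 -1.000e-04]
0.04 [0.4244 0.0183] [0.4276 0.0056]
0.045 [0.4248 0.0182] [0.4278 0.0113]
0.05 [0.4251 0.0181] [0.4281 0.017 ]
rack ends [[ 0.503 -0.012]
 [ 0.743 -0.012]
 [ 0.517  0.013]
 [ 0.517 -0.037]] jar [0.585 0.463 0.085]
t 0.1 pos [ 285.3 -583.5  235.6] F [-0.3  0.1 -0. ] w 1.005 gf 0.0
 travel mm [ 201.6 -105.7   -4.3] turn [-0.1  0.  25.1]
```

step_arm --commands '[{"travel": [0.04,-0.021,0],"turn": [0,0,5]},{"travel": [0.08,-0.042,0],"turn": [0,0,10]},{"travel": [0.12,-0.063,0],"turn": [0,0,15]},{"travel": [0.16,-0.084,0],"turn": [0,0,20]},{"travel": [0.2,-0.105,0],"turn": [0,0,25]}]' --gripper 0

```text
time: 0.6
position: [0.4197, -0.4, 0.2361]
tool_rot: [-3.141, -0.023, 0.001]
ft_force: [1.4, -0.3, 0.4]
grip_width: 0.63
grip_force: 0.0
```

```bash
python3 -c "
from h import *
go([.46,-.18,.2],0);go([.4255,.0185,.1],0)"
```

```text
t 0.6 pos [ 419.7 -400.   236.1] F [ 1.4 -0.3  0.4] w 0.63 gf 0.0
 travel mm [  43.6 -219.4   36.2] turn [-0.   0.   0.8]
t 0.6 pos [ 419.7 -400.   236.1] F [ 1.4 -0.3  0.4] w 0.63 gf 0.0
 travel mm [  12.1 -418.3  136.3] turn [-0.   0.   0.8]
```

step_arm --commands '[{"travel": [0.004,-0.045,0]},{"travel": [0.008,-0.09,0]},{"travel": [0.012,-0.135,0.01]},{"travel": [0.016,-0.18,0.02],"turn": [0,0,0.8]},{"travel": [0.02,-0.225,0.03],"turn": [0,0,0.8]}]'

```text
$.commands[0]: bad value
```

step_arm --commands '[{"travel": [0,-0.045,0.02]},{"travel": [-0.002,-0.09,0.04]},{"travel": [-0.005,-0.135,0.07]},{"travel": [-0.008,-0.193,0.1]},{"travel": [-0.008,-0.193,0.1]}]'

```text
$.commands[0]: bad value
```

Run:
```python
from h import *
go([.4255,.0185,.07],0)
cv2.imwrite("pics/s1.png",cv2.resize(ctrl.get_image("side")[120:280,260:460,::-1],None,fx=3,fy=3,interpolation=cv2.INTER_CUBIC))
```

```text
t 0.6 pos [ 419.7 -400.   236.1] F [ 1.4 -0.3  0.4] w 0.63 gf 0.0
 travel mm [  12.1 -418.3  166.3] turn [-0.   0.   0.8]
```

View pics/s1.png

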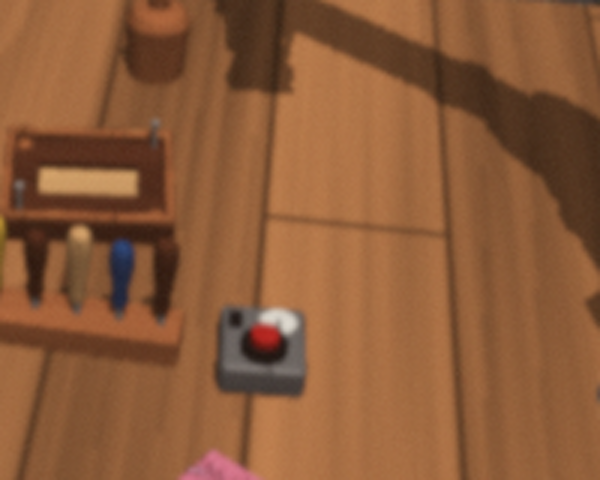

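The moves were refused because every row needs a "turn", so the arm hasn't moved. The crop shows the red button at (265,338) on the timer, clear of the rack.

step_arm --commands '[{"travel": [0.004,-0.045,0],"turn": [0,0,0]},{"travel": [0.008,-0.09,0],"turn": [0,0,0]},{"travel": [0.012,-0.135,0.01],"turn": [0,0,0.8]},{"travel": [0.016,-0.18,0.02],"turn": [0,0,0.8]},{"travel": [0.02,-0.225,0.03],"turn": [0,0,0.8]}]'

```text
time: 1.15
position: [0.4345, -0.1748, 0.206]
tool_rot: [3.141, 0.007, -0.0]
ft_force: [0.8, -0.2, -0.1]
grip_width: 0.128
grip_force: 0.0
```

step_arm --commands '[{"travel": [0,-0.045,0.02],"turn": [0,0,0]},{"travel": [-0.002,-0.09,0.04],"turn": [0,0,0]},{"travel": [-0.005,-0.135,0.07],"turn": [0,0,0]},{"travel": [-0.008,-0.193,0.1],"turn": [0,0,0]},{"travel": [-0.008,-0.193,0.1],"turn": [0,0,0]}]'

```text
time: 1.65
position: [0.4236, 0.0205, 0.1044]
tool_rot: [-3.141, -0.016, 0.006]
ft_force: [-0.2, -0.4, 0.8]
grip_width: 0.001
grip_force: 0.0
```

Run:
```python
from h import *
go([.4255,.0185,.07],0)
```

```text
t 1.65 pos [423.6  20.5 104.4] F [-0.2 -0.4  0.8] w 0.001 gf 0.0
 travel mm [ 2.   2.  34.3] turn [-0.1  0.2  0.6]
```

step_arm --commands '[{"travel": [0.002,0.002,0.015],"turn": [0,0,0]},{"travel": [0.002,0.002,0.03],"turn": [0,0,0]},{"travel": [0.002,0.002,0.036],"turn": [0,0,0]},{"travel": [0.002,0.002,0.038],"turn": [0,0,0]},{"travel": [0.002,0.002,0.038],"turn": [0,0,0]}]'

```text
time: 2.15
position: [0.4277, 0.0144, 0.0687]
tool_rot: [-3.142, -0.007, 0.002]
ft_force: [-1.5, 0.8, 1.6]
grip_width: 0.001
grip_force: 1.4
```

step_arm --commands '[{"travel": [0,0.0,0.001],"turn": [0,0,0]},{"travel": [0,0,0.002],"turn": [0,0,0]},{"travel": [0,0,0.003],"turn": [0,0,0]},{"travel": [0,0,0.003],"turn": [0,0,0]}]'

```text
time: 2.55
position: [0.4283, 0.0143, 0.0658]
tool_rot: [3.141, 0.007, 0.001]
ft_force: [-2.3, -1.0, 5.2]
grip_width: 0.006
grip_force: 2.3
```

step_arm --commands '[{"travel": [0,0,0.001],"turn": [0,0,0]},{"travel": [0,0,0.002],"turn": [0,0,0]},{"travel": [0,0,0.003],"turn": [0,0,0]},{"travel": [0,0,0.003],"turn": [0,0,0]}]'

```text
time: 2.95
position: [0.4285, 0.0144, 0.065]
tool_rot: [3.14, 0.007, -0.001]
ft_force: [-10.5, -0.0, 26.4]
grip_width: 0.009
grip_force: 13.1
```

Run:
```python
from h import *
cv2.imwrite("pics/s2.png",cv2.resize(ctrl.get_image("side")[120:280,260:460,::-1],None,fx=4,fy=3.75,interpolation=cv2.INTER_CUBIC))
s=ctrl.get_state();print(s["ft_force"],s["torque"],s["position"])
```

```text
[-8.98724367 -0.13862764 25.71140572] [-0.06601865  2.34608945  0.03917296] [0.42849747 0.0143596  0.06498459]
```

View pics/s2.png

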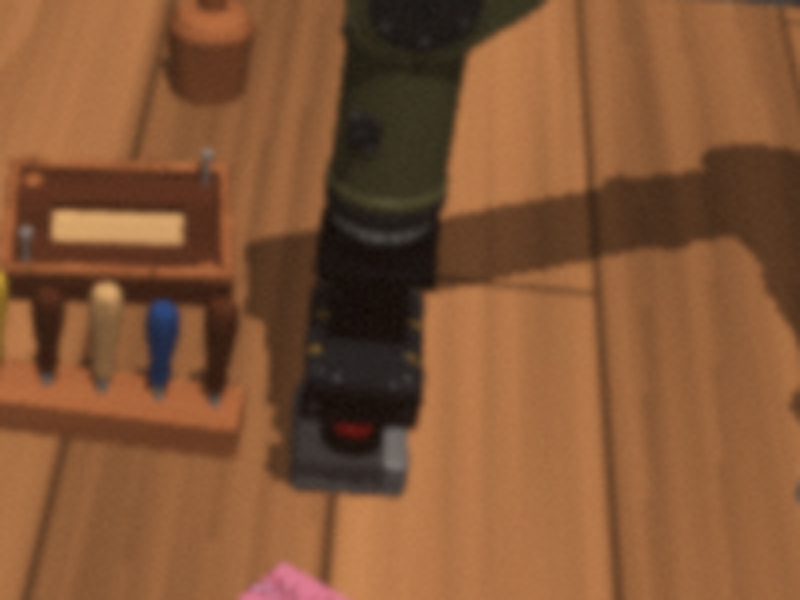

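The gripper is clear of the chisels, but the fingers sit slightly behind the button centre: red shows in front at (352,428). I'll raise, shift 5 mm toward +y and press again.

step_arm --commands '[{"travel": [0,0,-0.01],"turn": [0,0,0]},{"travel": [0,0,-0.018],"turn": [0,0,0]},{"travel": [-0.002,-0.006,-0.018],"turn": [0,0,0]},{"travel": [-0.002,-0.006,-0.018],"turn": [0,0,0]},{"travel": [-0.002,-0.006,-0.018],"turn": [0,0,0]}]'

```text
time: 3.5
position: [0.4255, 0.0207, 0.08]
tool_rot: [3.142, 0.008, -0.001]
ft_force: [-0.6, 0.6, -0.1]
grip_width: 0.004
grip_force: 0.0
```

step_arm --commands '[{"travel": [0,0,0.004],"turn": [0,0,0]},{"travel": [0,0,0.008],"turn": [0,0,0]},{"travel": [0,0,0.01],"turn": [0,0,0]},{"travel": [0,0,0.012],"turn": [0,0,0]},{"travel": [0,0,0.012],"turn": [0,0,0]}]'

```text
time: 4.0
position: [0.4257, 0.0204, 0.0683]
tool_rot: [3.141, 0.007, -0.001]
ft_force: [-2.1, -0.2, 2.3]
grip_width: 0.004
grip_force: 1.5
```

step_arm --commands '[{"travel": [0,0,0.001],"turn": [0,0,0]},{"travel": [0,0,0.002],"turn": [0,0,0]},{"travel": [0,0,0.003],"turn": [0,0,0]},{"travel": [0,0,0.003],"turn": [0,0,0]}]'

```text
time: 4.4
position: [0.4258, 0.0204, 0.0655]
tool_rot: [3.141, 0.007, -0.001]
ft_force: [-2.4, -0.3, 5.6]
grip_width: 0.006
grip_force: 2.4
```

Same spring profile, about 1 N/mm from z≈0.071 to a stop at 0.065, so a 6 mm stroke. I'll press firmly to the stop and release.

step_arm --commands '[{"travel": [0,0,0.001],"turn": [0,0,0]},{"travel": [0,0,0.002],"turn": [0,0,0]},{"travel": [0,0,0.0025],"turn": [0,0,0]},{"travel": [0,0,0.0025],"turn": [0,0,0]}]'

```text
time: 4.8
position: [0.426, 0.0205, 0.0651]
tool_rot: [3.14, 0.007, -0.002]
ft_force: [-9.7, -0.4, 23.5]
grip_width: 0.009
grip_force: 12.1
```

step_arm --commands '[{"travel": [0,0,-0.015],"turn": [0,0,0]},{"travel": [0,0,-0.05],"turn": [0,0,0]},{"travel": [0,0,-0.09],"turn": [0,0,0]},{"travel": [0,0,-0.12],"turn": [0,0,0]},{"travel": [0,-0.03,-0.13],"turn": [0,0,0]}]' --gripper 1

```text
time: 5.3
position: [0.4285, 0.0476, 0.1962]
tool_rot: [3.14, -0.003, 0.011]
ft_force: [0.1, 1.0, 0.1]
grip_width: 0.37
grip_force: 0.0
```

Run:
```python
from h import *
go([.6392,.2472,.10],1.3)
im=ctrl.get_image("top");hsv=cv2.cvtColor(im,cv2.COLOR_RGB2HSV).astype(int);H,S,V=hsv[...,0],hsv[...,1],hsv[...,2]
```

```text
t 5.3 pos [428.5  47.6 196.2] F [0.1 1.  0.1] w 0.37 gf 0.0
 travel mm [ 209.6 -200.2   97.3] turn [ 0.1 -0.4 -1.4]
```

step_arm --commands '[{"travel": [0.034,-0.034,0],"turn": [0,0,-1.4]},{"travel": [0.068,-0.068,0],"turn": [0,0,-1.4]},{"travel": [0.102,-0.102,0],"turn": [0,0,-1.4]},{"travel": [0.136,-0.136,0.01],"turn": [0,0,-1.4]},{"travel": [0.17,-0.17,0.03],"turn": [0,0,-1.4]}]'

```text
time: 5.85
position: [0.5966, 0.2219, 0.1641]
tool_rot: [-3.139, -0.044, -0.006]
ft_force: [1.3, -0.4, 1.0]
grip_width: 0.877
grip_force: 0.0
```

step_arm --commands '[{"travel": [0.03,-0.028,0.03],"turn": [0,0,0]},{"travel": [0.039,-0.029,0.067],"turn": [0,0,0]},{"travel": [0.039,-0.029,0.067],"turn": [0,0,0]},{"travel": [0.039,-0.029,0.067],"turn": [0,0,0]}]'

```text
time: 6.25
position: [0.6313, 0.2499, 0.0957]
tool_rot: [3.141, 0.046, -0.004]
ft_force: [0.6, 0.0, 1.7]
grip_width: 0.999
grip_force: 0.0
```

Run:
```python
from h import *
go([.6392,.2472,.024],1.3)
a=ctrl.get_image("top")[150:270,120:260,::-1];b=ctrl.get_image("side")[225:345,190:330,::-1]
z=lambda i:cv2.resize(i,(400,343),interpolation=cv2.INTER_CUBIC)
cv2.imwrite("pics/g1.png",np.hstack([z(a),z(b)]))
```

```text
t 6.25 pos [631.3 249.9  95.7] F [0.6 0.  1.7] w 0.999 gf 0.0
 travel mm [ 8.   2.9 71.7] turn [0.  0.1 0.4]
```

View pics/g1.png

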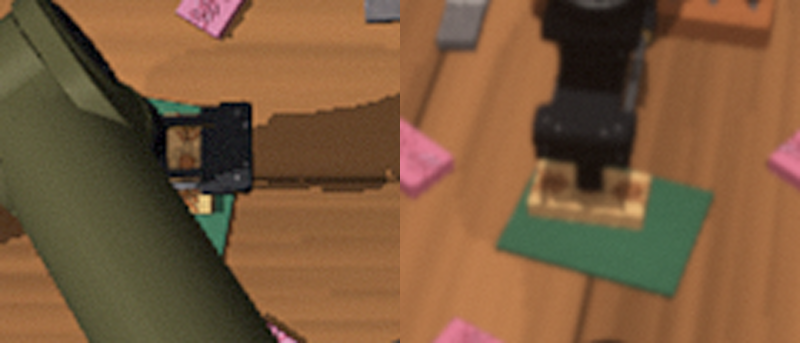

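The close look shows the open fingers straddling the plaque, with the near finger at (592,180) in the right half and plaque edges at columns 530 and 648, so it is centred. Descending.

step_arm --commands '[{"travel": [0.006,0.003,0.02],"turn": [0,0,0.4]},{"travel": [0.007,0.003,0.04],"turn": [0,0,0.4]},{"travel": [0.008,0.003,0.055],"turn": [0,0,0.4]},{"travel": [0.008,0.003,0.065],"turn": [0,0,0.4]},{"travel": [0.008,0.003,0.065],"turn": [0,0,0.4]}]'

```text
time: 6.85
position: [0.6391, 0.2466, 0.0303]
tool_rot: [3.14, 0.034, -0.004]
ft_force: [-0.2, -0.8, 0.0]
grip_width: 0.998
grip_force: 0.0
```

```bash
python3 -c "
from h import *
go([.6392,.2472,.024],1.3)"
```

```text
t 6.85 pos [639.1 246.6  30.3] F [-0.2 -0.8  0. ] w 0.998 gf 0.0
 travel mm [ 0.2 -0.6  6.3] turn [ 0.1  0.1 -0. ]
```

step_arm --commands '[{"travel": [0,0,0.003],"turn": [0,0,0]},{"travel": [0,0,0.006],"turn": [0,0,0]},{"travel": [0,0,0.006],"turn": [0,0,0]}]'

```text
time: 7.15
position: [0.6401, 0.2474, 0.026]
tool_rot: [-3.141, -0.035, -0.001]
ft_force: [-0.4, -0.6, -0.5]
grip_width: 1.0
grip_force: 0.0
```

step_arm --commands '[{"travel": [0,0,0],"turn": [0,0,0]},{"travel": [0,0,0],"turn": [0,0,0]},{"travel": [0,0,0],"turn": [0,0,0]},{"travel": [0,0,0],"turn": [0,0,0]},{"travel": [0,0,0],"turn": [0,0,0]}]' --gripper 0 --force 25

```text
time: 7.65
position: [0.64, 0.2473, 0.0259]
tool_rot: [3.141, 0.035, 0.0]
ft_force: [0.3, -0.1, 0.4]
grip_width: 0.633
grip_force: 0.0
```

step_arm --commands '[{"travel": [0,0,0],"turn": [0,0,0]},{"travel": [0,0,-0.01],"turn": [0,0,0]},{"travel": [0,0,-0.03],"turn": [0,0,0]},{"travel": [0,0,-0.06],"turn": [0,0,0]},{"travel": [0,0,-0.09],"turn": [0,0,0]}]'

```text
time: 8.15
position: [0.6396, 0.2472, 0.1169]
tool_rot: [3.141, 0.035, -0.001]
ft_force: [0.1, -0.4, -0.7]
grip_width: 0.574
grip_force: 24.9
```

```bash
python3 -c "
from h import *
go([.6392,.2472,.2],1.3)"
```

```text
t 8.15 pos [639.6 247.2 116.9] F [ 0.1 -0.4 -0.7] w 0.574 gf 24.9
 travel mm [ -0.4  -0.  -83.1] turn [ 0.   0.1 -0. ]
```

step_arm --commands '[{"travel": [0,0.005,-0.03],"turn": [0,0,0]},{"travel": [0,0.01,-0.06],"turn": [0,0,0]},{"travel": [0,0.03,-0.085],"turn": [0,0,0]},{"travel": [0,0.06,-0.085],"turn": [0,0,0]},{"travel": [-0.002,0.09,-0.085],"turn": [0,0,0]}]'

```text
time: 8.65
position: [0.6403, 0.1573, 0.2028]
tool_rot: [-3.141, -0.037, -0.004]
ft_force: [0.1, -0.7, -1.6]
grip_width: 0.572
grip_force: 24.9
```

Run:
```python
from h import *
go([.6215,-.2335,.2],6.8)
b=ctrl.get_image("side")[100:280,180:400,::-1]
cv2.imwrite("pics/g2.png",cv2.resize(b,(733,600),interpolation=cv2.INTER_CUBIC))
```

```text
t 8.65 pos [640.3 157.3 202.8] F [ 0.1 -0.7 -1.6] w 0.572 gf 24.9
 travel mm [-28.  390.3   2.5] turn [-0.  -0.2 -5.5]
```

View pics/g2.png

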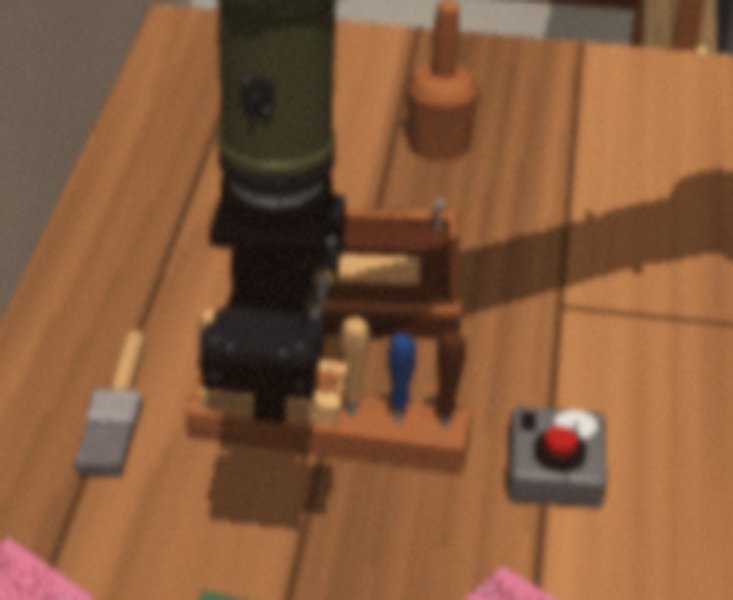

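The plaque is held level, spanning about (203–345, 418), and the red button at (562,440) is up again. Carrying it across, high above the chisels.

step_arm --commands '[{"travel": [-0.003,0.04,0],"turn": [0,0,-1]},{"travel": [-0.006,0.08,0],"turn": [0,0,-2]},{"travel": [-0.009,0.12,0],"turn": [0,0,-3]},{"travel": [-0.012,0.16,0],"turn": [0,0,-4]},{"travel": [-0.015,0.2,0],"turn": [0,0,-5.5]}]'

```text
time: 9.2
position: [0.629, -0.0444, 0.2015]
tool_rot: [3.136, 0.187, 0.001]
ft_force: [0.3, 0.1, -0.5]
grip_width: 0.573
grip_force: 24.9
```

```bash
python3 -c "
from h import *
go([.6215,-.2335,.15],6.8)"
```

```text
t 9.2 pos [629.  -44.4 201.5] F [ 0.3  0.1 -0.5] w 0.573 gf 24.9
 travel mm [-30.  186.9  51.5] turn [ 0. -0.  0.]
```

step_arm --commands '[{"travel": [-0.007,0.045,0],"turn": [0,0,0]},{"travel": [-0.014,0.09,0],"turn": [0,0,0]},{"travel": [-0.022,0.135,0],"turn": [0,0,0]},{"travel": [-0.03,0.185,0.01],"turn": [0,0,0]},{"travel": [-0.03,0.185,0.03],"turn": [0,0,0]}]'

```text
time: 9.7
position: [0.6203, -0.2419, 0.1723]
tool_rot: [3.129, 0.165, 0.003]
ft_force: [-0.1, -1.8, -1.4]
grip_width: 0.578
grip_force: 24.9
```

step_arm --commands '[{"travel": [0,0,0.02],"turn": [0,0,0]},{"travel": [0,0,0.05],"turn": [0,0,0]},{"travel": [0,0,0.07],"turn": [0,0,0]},{"travel": [0,0,0.07],"turn": [0,0,0]},{"travel": [0,0,0.07],"turn": [0,0,0]}]'

```text
time: 10.2
position: [0.6216, -0.2301, 0.1015]
tool_rot: [-3.136, -0.186, -0.0]
ft_force: [-0.0, -0.2, -0.7]
grip_width: 0.572
grip_force: 24.9
```

Run:
```python
from h import *
go([.6215,-.2335,.052],6.8)
a=ctrl.get_image("top")[160:265,310:405,::-1];b=ctrl.get_image("side")[130:220,240:340,::-1]
cv2.imwrite("pics/g3.png",np.hstack([cv2.resize(i,(400,400),interpolation=cv2.INTER_CUBIC) for i in(a,b)]))
```

```text
t 10.2 pos [ 621.6 -230.1  101.5] F [-0.  -0.2 -0.7] w 0.572 gf 24.9
 travel mm [-0.5  3.4 49.5] turn [-0. -0. -0.]
```

View pics/g3.png

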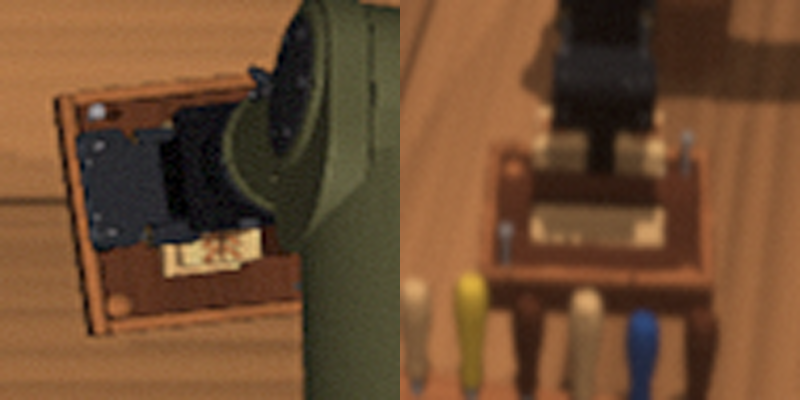

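The plaque is centred over the recess: in the right half its ends are at columns 533 and 662, against the recess at 531 and 665. Lowering in two steps.

step_arm --commands '[{"travel": [0,0.003,0.01],"turn": [0,0,0]},{"travel": [0,0.003,0.022],"turn": [0,0,0]},{"travel": [0,0.003,0.034],"turn": [0,0,0]},{"travel": [0,0.003,0.042],"turn": [0,0,0]},{"travel": [0,0.003,0.042],"turn": [0,0,0]}]'

```text
time: 10.8
position: [0.6203, -0.2328, 0.0565]
tool_rot: [-3.134, -0.185, 0.005]
ft_force: [-0.7, -0.2, -0.8]
grip_width: 0.57
grip_force: 24.9
```

step_arm --commands '[{"travel": [0,0,0.003],"turn": [0,0,0]},{"travel": [0,0,0.006],"turn": [0,0,0]},{"travel": [0,0,0.006],"turn": [0,0,0]},{"travel": [0,0,0.006],"turn": [0,0,0]}]'

```text
time: 11.2
position: [0.6219, -0.2333, 0.0531]
tool_rot: [3.136, 0.185, 0.001]
ft_force: [-0.6, -0.6, -0.6]
grip_width: 0.569
grip_force: 24.9
```

Run:
```python
from h import *
go([.6215,-.2335,.052],6.8)
i=ctrl.get_image("side")[:,:,::-1].copy()
# expected outline of the plaque (underside z=.034) for the measured TCP
s=ctrl.get_state();p=s["position"];R=Ro.from_euler("z",6.8,degrees=True)
z0=p[2]-.018
c=np.array([[x,y,z] for z in(0,.018) for x,y in((-.05,.025),(.05,.025))])
q=proj("side",R.apply(c)+[p[0],p[1],z0])
f=7;o=np.array([250,150]);v=cv2.resize(i[150:215,250:350],None,fx=f,fy=f,interpolation=cv2.INTER_CUBIC)
for k in(q-o+.5)*f: cv2.circle(v,tuple(int(t) for t in k),4,(255,0,255),1)
print((q-o)*f);cv2.imwrite("pics/g4.png",v)
```

```text
t 11.2 pos [ 621.9 -233.3   53.1] F [-0.6 -0.6 -0.6] w 0.569 gf 24.9
 travel mm [-0.4  0.2  1.1] turn [ 0. -0. -0.]
[[390.72477323 216.26286134]
 [166.19326161 208.97019753]
 [392.80476537 183.41661507]
 [166.68525287 176.09159471]]
```

View pics/g4.png

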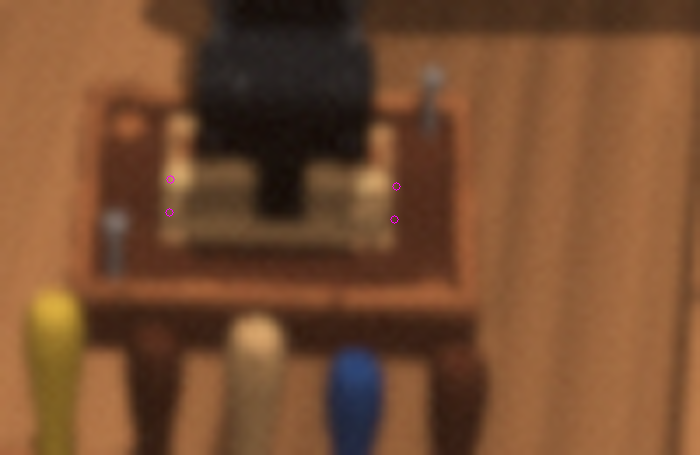

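The picture shows the plaque matching the predicted outline at (168–395, 180–218), with the recess floor visible below it. It's aligned, about 11 mm above the face, with no contact force. Handing in.

```bash
python3 -c "
from bench import ctrl
print(ctrl.close_job())"
```

```text
the job is handed in; nothing more can be done
None
```

I pressed the timer's button fully and let it come back up, then carried the plaque over the chisels. I handed in with it held level and lined up about 11 mm above the recess. The hand-in returned no verdict.

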